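# Weed out the worn abrasive blocks

## Task

Swing the toolbox lid open past its balance point so that it stays up by itself, take out the abrasive blocks, and draw each across the bare shelf to feel whether its sole still grips. Lay the rough ones side by side in the blue drive caddy and the worn-smooth ones side by side in the flat steel tray, soles down, then shut the lid of the emptied box. Leave the dispenser, the drives and the bowl where they are.

Things in the scene. Friction and masses are not known exactly. Their poses are not given: they have to be found in the camera images.
- toolbox: grey open box fixed to the shelf, 110 (x) x 300 (y) x 50 mm high, walls and floor 5 mm. Origin at the centre of its underside; x points from its front to its hinged far side. The blocks stand in a row along its y, ribs along its x. The shelf top (z = 0) is bare between it and the robot.
- lid (a joint): the lid's angle in rad: 0 shut, grows as it opens, stops at 1.8. Free-swinging 0.2 kg lid: below about 1.5 it falls shut, beyond that it falls open against its stop and stays.
- lid_hinge (a point): middle of the lid's hinge line, on the far (+x) upper rim of the toolbox, 50.5 mm above the shelf; the hinge line is the toolbox's y. Its axes turn with the lid: x from the tab towards the hinge, z out of the lid's outer face.
- lid_tab (a point): on the black pull tab sticking straight out of the middle of the lid's front edge: 38 mm long, 16 mm wide (toolbox y), 10 mm thick, free all round; the point is in mid-thickness 20 mm beyond the lid's edge, 131 mm from the hinge line along the lid and 5 mm off it towards its outer face. Held by its 16 mm sides it can pivot between the fingers. Axes as lid_hinge.
- block_a: wooden hand abrasive block, 0.12 to 0.2 kg, all look alike: flat cork sole 60 x 60 x 10 mm, on its middle an upright grip rib 50 (x) x 14 (y) x 30 mm (40 mm high in all). Origin: centre of the underside, z up, x along the rib. Pressed and drawn along the shelf, a rough sole resists with 0.7 to 1.1 of the pressing force, a worn one with 0.1 to 0.2. Starts upright in the toolbox, or is absent; any may be rough or worn.
- block_b: wooden hand abrasive block, 0.12 to 0.2 kg, all look alike: flat cork sole 60 x 60 x 10 mm, on its middle an upright grip rib 50 (x) x 14 (y) x 30 mm (40 mm high in all). Origin: centre of the underside, z up, x along the rib. Pressed and drawn along the shelf, a rough sole resists with 0.7 to 1.1 of the pressing force, a worn one with 0.1 to 0.2. Starts upright in the toolbox, or is absent; any may be rough or worn.
- block_c: wooden hand abrasive block, 0.12 to 0.2 kg, all look alike: flat cork sole 60 x 60 x 10 mm, on its middle an upright grip rib 50 (x) x 14 (y) x 30 mm (40 mm high in all). Origin: centre of the underside, z up, x along the rib. Pressed and drawn along the shelf, a rough sole resists with 0.7 to 1.1 of the pressing force, a worn one with 0.1 to 0.2. Starts upright in the toolbox, or is absent; any may be rough or worn.
- block_d: wooden hand abrasive block, 0.12 to 0.2 kg, all look alike: flat cork sole 60 x 60 x 10 mm, on its middle an upright grip rib 50 (x) x 14 (y) x 30 mm (40 mm high in all). Origin: centre of the underside, z up, x along the rib. Pressed and drawn along the shelf, a rough sole resists with 0.7 to 1.1 of the pressing force, a worn one with 0.1 to 0.2. Starts upright in the toolbox, or is absent; any may be rough or worn.
- caddy: translucent blue open drive caddy, loose, 0.5 kg, for the rough blocks: 170 (x) x 115 (y) x 40 mm high, walls and floor 4 mm. Origin at the centre of its underside.
- tray: flat stainless steel tray, loose, 0.7 kg, for the worn blocks: 190 (x) x 130 (y) mm, rim 14 mm high, walls and floor 4 mm. Origin at the centre of its underside. Which of caddy and tray is on the left varies.
- dispenser: white round push dispenser of spare screws, 72 mm wide, 99 mm high; bystander. Origin at the centre of its underside.
- drive_a: graphite portable drive, 80 x 115 x 14 mm; bystander. Origin at the centre of its underside.
- drive_b: another graphite portable drive of the same size; bystander.
- bowl: small white ceramic bowl with a hex key, 96 mm wide, 40 mm high; bystander. Origin at the centre of its underside.
Mind the look-alikes: they are no part of the job. There is more than one size of the tray; the one meant has the size given above. Of the things that look like the caddy, the smaller one is meant.

How it is judged (in metres and radians):
On the way, in this order (a step that is already met when the one before it is completed fails the run):
1. the lid stands open by itself, past its balance point (over 1.6 rad), untouched (value of joint lid above 1.6 rad and contact force between the fingers and lid below 0.1 N), for 0.3 s.
2. a block, lying on the bare shelf, is drawn along it (((height (world z) of block_a below 0.003 m and linear speed of block_a above 0.01 m/s) or (height (world z) of block_b below 0.003 m and linear speed of block_b above 0.01 m/s) or (height (world z) of block_c below 0.003 m and linear speed of block_c above 0.01 m/s) or (height (world z) of block_d below 0.003 m and linear speed of block_d above 0.01 m/s))), for 0.2 s.
3. every rough block lies in the caddy and every worn one in the tray (x of rough_sole_1 in the frame of caddy between -0.085 and 0.085 m and y of rough_sole_1 in the frame of caddy between -0.058 and 0.058 m and z of rough_sole_1 in the frame of caddy between 0.003 and 0.017 m and angle between each of rough_sole_1, rough_sole_2, worn_sole_1, worn_sole_2's own z axis and vertical below 0.15 rad and x of rough_sole_2 in the frame of caddy between -0.085 and 0.085 m and y of rough_sole_2 in the frame of caddy between -0.058 and 0.058 m and z of rough_sole_2 in the frame of caddy between 0.003 and 0.017 m and x of worn_sole_1 in the frame of tray between -0.095 and 0.095 m and y of worn_sole_1 in the frame of tray between -0.065 and 0.065 m and z of worn_sole_1 in the frame of tray between 0.003 and 0.017 m and x of worn_sole_2 in the frame of tray between -0.095 and 0.095 m and y of worn_sole_2 in the frame of tray between -0.065 and 0.065 m and z of worn_sole_2 in the frame of tray between 0.003 and 0.017 m and value of joint lid above 1 rad), for 0.2 s.
At the end, for the whole second after the job is handed in: Each rough block present lies sole down on the caddy's floor and each worn one on the tray's floor (sole centre 3 to 17 mm above the container's underside, tilt under 0.15 rad, within its walls), at rest, and the lid is shut (under 0.05 rad) (x of rough_sole_1 in the frame of caddy between -0.085 and 0.085 m and y of rough_sole_1 in the frame of caddy between -0.058 and 0.058 m and z of rough_sole_1 in the frame of caddy between 0.003 and 0.017 m and angle between each of rough_sole_1, rough_sole_2, worn_sole_1, worn_sole_2's own z axis and vertical below 0.15 rad and x of rough_sole_2 in the frame of caddy between -0.085 and 0.085 m and y of rough_sole_2 in the frame of caddy between -0.058 and 0.058 m and z of rough_sole_2 in the frame of caddy between 0.003 and 0.017 m and x of worn_sole_1 in the frame of tray between -0.095 and 0.095 m and y of worn_sole_1 in the frame of tray between -0.065 and 0.065 m and z of worn_sole_1 in the frame of tray between 0.003 and 0.017 m and x of worn_sole_2 in the frame of tray between -0.095 and 0.095 m and y of worn_sole_2 in the frame of tray between -0.065 and 0.065 m and z of worn_sole_2 in the frame of tray between 0.003 and 0.017 m and linear speed of each of block_a, block_b, block_c, block_d below 0.02 m/s and value of joint lid below 0.05 rad); the robot touches nothing.
It fails at once if a bystander is pushed more than 30 mm (distance of any of dispenser, drive_a, drive_b, bowl from where it was at the start of the episode above 0.03 m).
Of block_a, block_b, block_c, block_d only 3 to 4 are there at a start; the rules pass over those that are not, and their reading is None.
At some moment in a run one of block_a, block_b, block_c, block_d, caddy, tray may be knocked a few centimetres aside while the robot is not near it.
Once in a run the grip may slacken for a moment while it holds something.
It also fails if it takes over 210 s, if anything falls off the work surface, if the arm or the gripper's body presses on something with over 40 N, if the wrist force passes 120 N, or if a joint passes its speed limit or range.

## Robot

A 6-joint arm with a two-finger parallel gripper is mounted at the origin on the work surface. World frame = base frame: x ahead of the robot, y to its left, z up, the work surface at z = 0. Lengths are in mm, angles in degrees, forces in N, time in s.
With the tool pointing down it reaches from about 350 to 725 mm from the base axis. Payload 6 kg.
Tool frame: the origin (TCP) lies on the centre line of the jaws, within the pads' length; the fingertips stand 25 mm ahead of it and the grasp point (between the pads) lies 6 mm ahead of it; z points along the fingers, y is the direction in which the jaws open and shut (so a half turn about z gives the same grasp; the last joint's range is limited). The gripper opens to 85 mm and grips with 20 to 120 N. Pads are 22 mm wide; open, the fingers measure 114 mm over their backs; the gripper's body (76 mm by 85 mm) begins 54 mm behind the grasp point. The pads swing forward as they close: fully open they stand 13 mm farther back than shut.
Start: joints at [-55.938, 2.303, 4.859, 0, -92.561, -19.12], TCP at [154.724, -579.687, 256.261] pointing down, gripper open.
Joint ranges: [-146.85, 146.85], [-73.84, 115.35], [-62.03, 85.46], [-188.31, 113.3], [-161.28, -10.13], [-171.36, 171.36]. Speed limits (degrees/s): [147.25, 147.25, 172.46, 180, 180, 180].

## Interface

Orientations are given as a 3x3 rotation matrix whose columns are the frame's x, y, z axes.
In Python, from station import manip, cams gives the robot as it stands.
- The arm moves only by the shell command python3 -m handwheel 'ROWS' [FORCE]. ROWS is JSON, one flat list of numbers, 5 for each row, row after row: the shift along the tool's x, y, z as a fraction of full scale, then the turn about the tool's z as a fraction of full scale, then the opening, from -1 (shut) to 1 (fully open). In form: [tx, ty, tz, twist, jaw, tx, ty, tz, twist, jaw, ...]. A call has 1 to 10 rows; each row is the pose to reach, as a shift and turn from the pose commanded when the call began, along the tool's axes at that moment, turning the shorter way round; what a row does not reach only later rows make up. Full scale, the value 1, is 10 cm for a shift and pi rad for a turn. A row lasts 1/8 s, in which the tool goes at most 62.5 mm and 10.7 degrees, less where a joint would pass 70% of its speed; a pose out of reach is approached as far as the arm can. A call with a number of a shift or a turn outside -1 to 1 is refused whole. A call with a gripper value outside its range is refused whole. The fingers move at their own pace and stop on an object; FORCE is the grip in N (left out, the last holds). Time passes only in rows, so rows that repeat a pose let the fingers close. It gives the time, the measured TCP pose, the force and the opening at its end, in the units of the state.
- manip.get_state(): the state, without advancing time (a new reading comes with each control period).
- cams.read_camera(name): name is "side" or "top"; returns a dict with "pixels" (400x640x3 uint8, blue, green, red), "depth" (400x640 float32, mm along the optical axis (not along the pixel's ray), 0 where there is no reading), "mtx" (3x3 intrinsics, pixels), "dist_coeffs" ([k1, k2, p1, p2, k3] as OpenCV has them; the pictures are not rectified), "cam_to_world" (4x4, takes a point from camera to world coordinates). Camera axes: x right, y up, looking along -z (the intrinsics and any distortion apply to the point x, -y, -z); pixel columns grow to the right and rows downward; lengths in mm; the calibration is good to about 2 mm. A picture is of the moment at which its call begins.
- manip.close_job(): hands the job in, once; it reports no verdict.
The state is a dict: "t": time; "q": joint angles; "qvel": joint speeds; "joint_efforts": joint torques, N m; "position": TCP position; "tool_rot": TCP orientation; "contact_force": force on the tool from outside, world axes, zero at the start; "torque": the same for the moment, N m; "finger_gap": finger opening in mm.
Only numpy, scipy, OpenCV 4.12 (cv2) and the standard library are available. Lean on these libraries where they do the work, as an engineer would, in place of code of your own. Each camera call takes 0.05 s, during which the arm holds its last target. There are 200 camera calls.

## Working session

There is one attempt and no reset: what is moved stays moved. The work goes in short steps, Python scripts to look and compute and a shell command to move; the robot and the scene stay as the last step left them, time stands still between calls to the robot, and variables do not carry over. Pictures are saved under pics/ and viewed, about 12 in all and at most 16, crops included, and the job is handed in when it is done.

```bash
ls; mkdir -p pics
cat > h.py <<'E'
import numpy as np, cv2
from station import manip, cams
def look(n, save=None):
    c=cams.read_camera(n)
    if save: cv2.imwrite('pics/'+save+'.png', c['pixels'])
    return c
def pts(c):
    """world xyz per pixel from depth"""
    h,w=c['depth'].shape
    u,v=np.meshgrid(np.arange(w),np.arange(h))
    p=cv2.undistortPoints(np.stack([u,v],-1).reshape(-1,1,2).astype(np.float64),np.array(c['mtx']),np.array(c['dist_coeffs'])).reshape(h,w,2)
    d=c['depth']
    X=np.stack([p[...,0]*d,-p[...,1]*d,-d,np.ones_like(d)],-1)@np.array(c['cam_to_world']).T
    X=X[...,:3]; X[d==0]=np.nan
    return X
def st():
    s=manip.get_state()
    print('t',round(s['t'],2),'p',np.round(s['position'],1),'F',np.round(s['contact_force'],1),'gap',np.round(s['finger_gap'],1),'q',np.round(s['q'],0));print(np.round(np.array(s['tool_rot']),3).tolist())
E
python3 - <<'E'
from h import *
st()
for n in('top','side'):
    c=look(n,n+'0'); print(np.round(c['cam_to_world'],2).tolist(),c['mtx'],c['dist_coeffs'])
    np.savez('/tmp/'+n,X=pts(c),p=c['pixels'])
E
```

```text
pics
t 0.0 p [ 154.7 -579.4  255.3] F [ 0.1 -0.   0.2] gap 85.6 q [-56.   2.   5.  -0. -93. -19.]
[[-0.966, -0.258, -0.001], [-0.258, 0.966, 0.002], [0.0, 0.002, -1.0]]
[[-0.03, 0.98, -0.2, 197.55], [-1.0, -0.03, -0.01, -77.18], [-0.01, 0.2, 0.98, 1415.39], [0.0, 0.0, 0.0, 1.0]] [[448.66345707   0.         325.65607848]
 [  0.         448.66345707 200.55221546]
 [  0.           0.           1.        ]] [-0.07113429  0.          0.          0.          0.        ]
[[-0.84, 0.31, -0.45, -91.84], [-0.55, -0.45, 0.71, 825.04], [0.02, 0.84, 0.55, 781.64], [0.0, 0.0, 0.0, 1.0]] [[394.88156204   0.         319.11501277]
 [  0.         394.88156204 199.61894027]
 [  0.           0.           1.        ]] [-0.07680524  0.          0.          0.          0.        ]
```

View pics/top0.png

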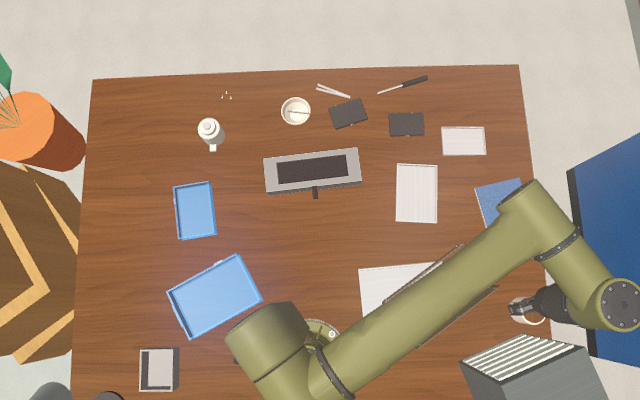

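View pics/side0.png

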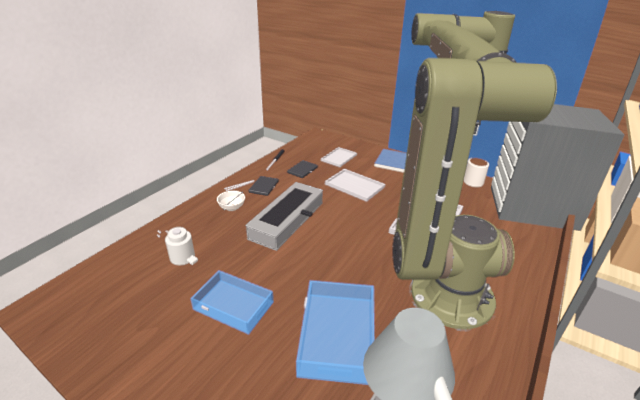

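Top view: toolbox at (313,171) with its tab at (315,192). The small caddy is at (195,210), and the tray candidates are at (416,193), (463,140) and (395,285). Drives, bowl and dispenser stand behind. Next I'll measure these.

```bash
python3 - <<'E'
from h import *
d=np.load('/tmp/top.npz'); X=d['X']; p=d['p'].astype(int)
hsv=cv2.cvtColor(d['p'],cv2.COLOR_BGR2HSV); H,S,V=[hsv[...,i].astype(int) for i in range(3)]
Y=np.load('/tmp/side.npz')['X']; hs=cv2.cvtColor(np.load('/tmp/side.npz')['p'],cv2.COLOR_BGR2HSV).astype(int)
def rects(X,m,roi,nm,zmin=-99):
    u0,u1,v0,v1=roi; mm=np.zeros_like(m); mm[v0:v1,u0:u1]=m[v0:v1,u0:u1]
    n,l,s,_=cv2.connectedComponentsWithStats(mm.astype(np.uint8))
    for i in range(1,n):
        if s[i,4]<25: continue
        q=X[l==i]; q=q[np.isfinite(q[:,0])]
        if zmin>-99:q=q[q[:,2]>zmin]
        if len(q)<10: continue
        r=cv2.minAreaRect(q[:,:2].astype(np.float32))
        print(nm,'px',s[i],'c',np.round(r[0],1),'size',np.round(r[1],1),'ang',round(r[2],1),'z pct',np.round(np.percentile(q[:,2],[2,20,50,80,98]),1))
blue=(H>95)&(H<125)&(S>90)
rects(X,blue,(160,270,170,345),'caddy')
white=(S<40)&(V>120)
rects(X,white,(355,500,115,350),'tray')
grey=(S<40)&(V>80)
rects(X,grey,(255,370,140,205),'box')
dark=(V<75)
rects(X,dark,(255,370,140,210),'dark')
rects(X,dark,(320,430,95,140),'drives')
rects(X,white,(190,320,90,155),'bowl/disp')
b2=(hs[...,0]>95)&(hs[...,0]<125)&(hs[...,1]>90)
rects(Y,b2,(180,290,260,340),'side caddy')
rects(Y,(hs[...,1]<60)&(hs[...,2]>120),(320,390,165,205),'side tray')
rects(Y,(hs[...,2]<75),(240,330,180,245),'side dark')
for (u,v) in [(315,188),(315,191),(315,195),(315,198),(313,172),(270,180),(290,165),(330,160),(270,158),(355,152),(360,182),(266,193)]: print((u,v),np.round(X[v,u],1))
E
python3 -c "
import cv2;i=cv2.imread('pics/top0.png')[135:215,250:380];cv2.imwrite('pics/c0.png',cv2.resize(i,None,fx=5,fy=5,interpolation=2))"
```

```text
caddy px [ 174  181   43   59 1272] c [458.9 351.4] size [175.3 117.4] ang 8.1 z pct [-1.4  2.4  5.9 24.4 43. ]
caddy px [ 167  254   96   85 1009] c [192.  280.5] size [163.4 237.7] ang 27.6 z pct [ 0.2  6.3 25.2 54.1 60.8]
caddy px [173 305  12  22  57] c [136.1 385. ] size [71.5  7.4] ang 28.2 z pct [46.3 50.7 55.2 57.3 62.1]
tray px [ 441  127   45   29 1207] c [ 670.6 -526. ] size [149.6 101. ] ang 87.9 z pct [-3.4  0.3  2.9  6.5 12.8]
tray px [355 147   7  35 164] c [ 586.4 -170.1] size [ 19.3 113.1] ang 87.6 z pct [51.6 55.1 57.1 59.8 63.2]
tray px [ 395  163   42   61 2380] c [ 498.9 -355.1] size [130.6 191.7] ang 85.4 z pct [-2.4  1.3  4.3  7.5 15.7]
tray px [475 189  13  39  43] c [ 372.7 -498.9] size [100.7 261.2] ang 49.0 z pct [  0.5   3.7   6.3  11.1 103.5]
tray px [410 261  32  24  75] c [ 233.  -322.8] size [ 42.8 214.5] ang 13.6 z pct [3.000e-01 4.000e+00 5.519e+02 5.887e+02 5.908e+02]
tray px [ 358  262   77   55 1895] c [ 242.9 -241.7] size [128.2 285.6] ang 36.1 z pct [-1.2  2.5  5.3  9.  23.7]
tray px [487 344  13   6  47] c [  15.7 -551.1] size [ 5.4 39.4] ang 1
[... 930 characters left out ...]
x [ 325  169   60   33 1066] c [ 504.9 -362.7] size [158.2 211.7] ang 86.1 z pct [-1.3  1.8  3.9  8.  14.6]
side dark px [260 189  50  37 705] c [572.5 -21.8] size [ 65.4 218.4] ang 5.3 z pct [55.8 57.4 58.5 59.8 61.4]
side dark px [301 210  11   6  46] c [497.7 -28. ] size [35.9 16.1] ang 17.6 z pct [49.5 54.9 58.  59.6 61.6]
(315, 188) [512.5 -33.4  59.7]
(315, 191) [502.7 -33.3  60.9]
(315, 195) [489.2 -33.1  65.1]
(315, 198) [481.3 -32.6  57.7]
(313, 172) [564.6 -28.3  57.8]
(270, 180) [542.9 106.6  58.7]
(290, 165) [nan nan nan]
(330, 160) [600.8 -82.7  61.5]
(270, 158) [616.8 107.4  51.2]
(355, 152) [ 626.1 -162.5   56.2]
(360, 182) [ 533.2 -175.4   35. ]
(266, 193) [514.7 127.6   0.9]
```

View pics/c0.png

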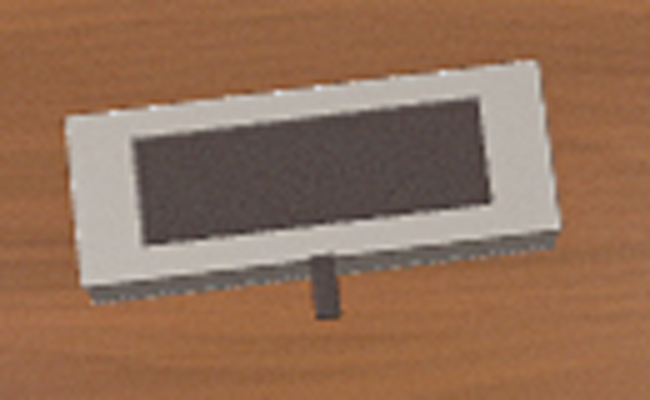

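Measured so far:
- **Toolbox:** yaw about 5.5°, hinge near (627,-16.5).
- **Tab:** near (497,-28.5), z about 56.
- **Caddy:** (458,354), long axis yaw about 98°.
- **Tray:** the one at (499,-355), size 191 x 131, long axis about 85°.

I'll align the tool with the box and go to the tab.

```bash
cat >> h.py <<'E'
B=np.deg2rad(5.5); BX=np.array([np.cos(B),np.sin(B),0]); BY=np.array([-np.sin(B),np.cos(B),0])
HINGE=np.array([627.2,-16.5,50.5])
def to(p,yawy=None):
    """shift in tool axes (100 mm units) to world TCP p; twist to tool-y yaw (deg)"""
    s=manip.get_state(); R=np.array(s['tool_rot'])
    d=R.T@(np.array(p)-s['position'])/100
    tw=None
    if yawy is not None:
        cur=np.degrees(np.arctan2(R[1,1],R[0,1])); tw=-((yawy-cur+90)%180-90)/180
    print('to',np.round(p,1),'rows',np.round(d,3),'twist',tw if tw is None else round(tw,4))
E
python3 -m handwheel '[0,0,0,0.053,0, 0,0,0,0.053,0]'
for i in 1 2 3 4 5 6; do python3 -m handwheel '[-0.32,0.43,0.08,0,0, -0.65,0.86,0.16,0,0]' | tail -1 | cut -c1-300; done
python3 -m handwheel '[0,0,0,0,0, 0,0,0,0,0]'
python3 -c "
from h import *
st(); to(HINGE-134*BX+[0,0,5+50],95.5)"
```

```text
t: 0.35
position: [154.7, -579.6, 255.8]
tool_rot: [[-0.995, -0.095, -0.0], [-0.095, 0.995, 0.001], [0.0, 0.001, -1.0]]
contact_force: [0.8, 0.0, -0.0]
finger_gap: 51.5
finger_gap: 43.0
finger_gap: 42.7
finger_gap: 42.6
finger_gap: 43.0
finger_gap: 42.5
finger_gap: 42.8
t: 2.1
position: [494.2, -29.4, 160.2]
tool_rot: [[-0.995, -0.097, -0.001], [-0.097, 0.995, -0.0], [0.001, -0.0, -1.0]]
contact_force: [0.2, -0.3, 0.4]
finger_gap: 42.9
t 2.1 p [494.2 -29.4 160.2] F [ 0.2 -0.3  0.4] gap 42.9 q [  20.  -14.  -20.    0.  -84. -104.]
[[-0.995, -0.097, -0.001], [-0.097, 0.995, -0.0], [0.001, -0.0, -1.0]]
to [493.8 -29.3 105.5] rows [0.004 0.001 0.547] twist 0.0003
```

```bash
python3 -m handwheel '[0,0,0.5,0,0, 0,0,0.93,0,0, 0,0,0.93,0,0]' 40 |tail -2
python3 -m handwheel '[0,0,0,0,-1, 0,0,0,0,-1, 0,0,0,0,-1, 0,0,0,0,-1]'
python3 - <<'E'
from h import *
c=look('side'); i=c['pixels'][160:260,220:360]; cv2.imwrite('pics/s1.png',cv2.resize(i,None,fx=5,fy=5))
E
```

```text
contact_force: [-0.2, -1.1, -0.1]
finger_gap: 42.7
t: 2.98
position: [495.8, -31.1, 70.4]
tool_rot: [[-0.996, -0.094, 0.004], [-0.094, 0.996, -0.003], [-0.004, -0.003, -1.0]]
contact_force: [1.2, -8.2, 0.7]
finger_gap: 14.9
```

View pics/s1.png

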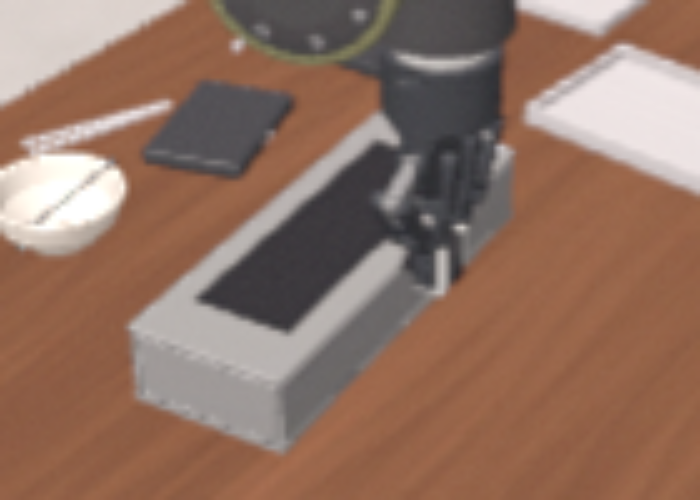

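```bash
python3 -m handwheel '[-0.01,-0.015,-0.12,0,-1, -0.03,-0.015,-0.23,0,-1, -0.06,-0.015,-0.34,0,-1, -0.1,-0.015,-0.45,0,-1, -0.15,-0.015,-0.56,0,-1, -0.2,-0.015,-0.66,0,-1, -0.27,-0.015,-0.755,0,-1, -0.34,-0.015,-0.84,0,-1, -0.34,-0.015,-0.84,0,-1]' 50
python3 - <<'E'
from h import *
c=look('side'); i=c['pixels'][120:260,200:360]; cv2.imwrite('pics/s2.png',cv2.resize(i,None,fx=4,fy=4))
E
```

```text
t: 4.15
position: [529.3, -28.1, 152.5]
tool_rot: [[-0.996, -0.094, 0.002], [-0.094, 0.996, -0.0], [-0.002, -0.0, -1.0]]
contact_force: [4.5, -3.9, -7.3]
finger_gap: 14.5
```

View pics/s2.png

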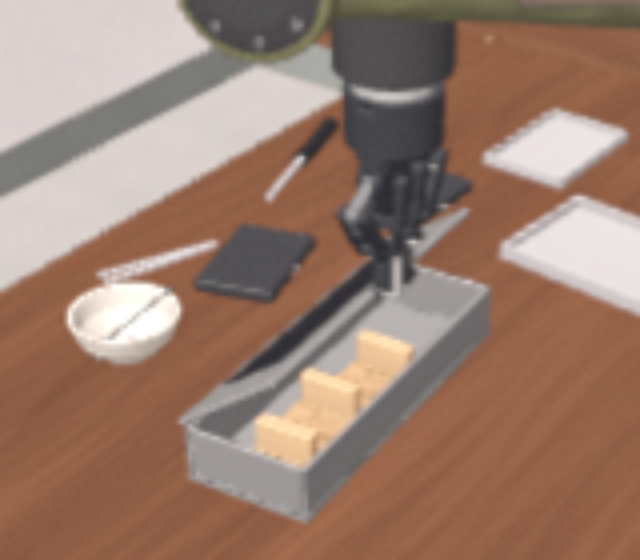

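The lid is held at about 40° and at least three blocks are visible in the box. I'll carry on along the arc.

```bash
python3 -m handwheel '[-0.08,0,-0.08,0,-1, -0.17,0,-0.16,0,-1, -0.27,0,-0.225,0,-1, -0.365,0,-0.285,0,-1, -0.47,0,-0.33,0,-1, -0.58,0,-0.375,0,-1, -0.69,0,-0.4,0,-1, -0.805,0,-0.425,0,-1, -0.805,0,-0.425,0,-1]'
python3 -m handwheel '[-0.11,0,-0.01,0,-1, -0.23,0,-0.01,0,-1, -0.35,0,0,0,-1, -0.42,0,0.01,0,-1, -0.42,0,0.01,0,-1]'
python3 - <<'E'
from h import *
c=look('side'); i=c['pixels'][120:260,200:360]; cv2.imwrite('pics/s3.png',cv2.resize(i,None,fx=4,fy=4))
E
```

```text
t: 5.32
position: [609.4, -20.6, 195.2]
tool_rot: [[-0.996, -0.094, 0.001], [-0.094, 0.996, -0.001], [-0.001, -0.001, -1.0]]
contact_force: [-1.0, -5.5, -0.5]
finger_gap: 13.9
t: 5.95
position: [651.1, -15.2, 193.3]
tool_rot: [[-0.996, -0.095, 0.002], [-0.095, 0.996, 0.001], [-0.002, 0.001, -1.0]]
contact_force: [-0.3, -0.4, -0.3]
finger_gap: -0.0
```

View pics/s3.png

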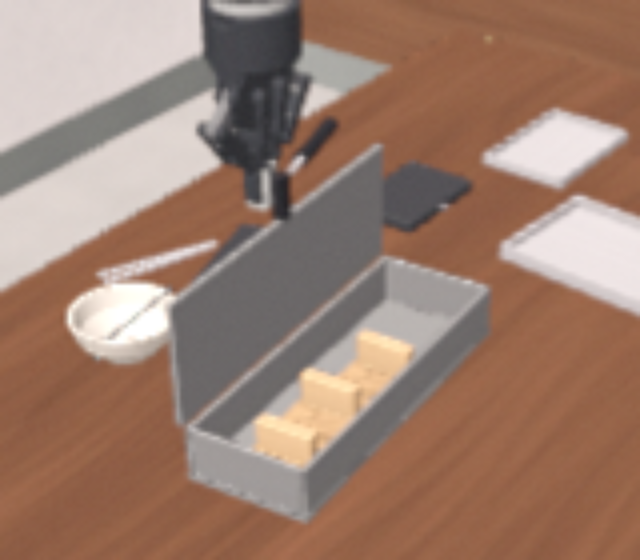

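The grip slipped off the tab near the top, with the lid upright. Checking which way it is going.

```bash
cat >> h.py <<'E'
def lid():
    c=look('side'); X=pts(c); rel=X-HINGE; bx=rel@BX; by=rel@BY; z=rel[...,2]
    m=(abs(by)>30)&(abs(by)<140)&(z>15)&(z<125)&(bx>-100)&(bx<60)
    k=(z[m]>80); k2=(z[m]<40)
    b=bx[m]; print('lid pts',m.sum(),'bx hi/lo',np.nanmedian(b[k]),np.nanmedian(b[k2]),'z max',np.nanmax(z[m]))
    if k.sum()>20: print('angle', np.pi/2+np.arctan((np.nanmedian(b[k])-np.nanmedian(b[k2]))/(np.nanmedian(z[m][k])-np.nanmedian(z[m][k2]))))
    return c
E
python3 - <<'E'
from h import *
for i in range(4): lid()
st()
E
```

```text
lid pts 1047 bx hi/lo 1.0666927256906054 1.4309384304363413 z max 113.24623627596566
angle 1.5656194004890869
lid pts 1037 bx hi/lo 1.0597772739082938 1.37572349264141 z max 113.65905120505693
angle 1.5662789674746576
lid pts 1035 bx hi/lo 1.2922833514516237 1.637257185218485 z max 113.4846793778629
angle 1.565829412317751
lid pts 1044 bx hi/lo 1.0516711529266374 1.4847014519934876 z max 112.86210162132897
angle 1.5645240395100206
t 6.2 p [650.3 -15.7 193. ] F [ 0.   0.7 -0.3] gap 0.0 q [  16.   10.    7.   -0.  -87. -101.]
[[-0.996, -0.094, 0.0], [-0.094, 0.996, 0.0], [-0.0, 0.0, -1.0]]
```

```bash
python3 -m handwheel '[-0.03,0,-0.4,0,-1, -0.03,0,-0.8,0,-1, -0.03,0,-0.8,0,0]'|grep -E "pos|force"
python3 - <<'E'
from h import *
lid();lid()
E
```

```text
position: [654.3, -15.9, 277.8]
contact_force: [-0.1, -0.4, -0.7]
lid pts 1044 bx hi/lo 1.0227309230982078 1.4059107821420909 z max 113.20424449144525
angle 1.5653165360612018
lid pts 1036 bx hi/lo 0.9814693891903924 1.4412161985853835 z max 113.24672887837346
angle 1.564256452781776
```

```bash
python3 -m handwheel '[0.3,0,0,0,-1, 0.6,0,0,0,-1, 0.6,0,0,0,-1, 0.6,0,0,0,-1]'|grep -E "pos|force"
python3 -m handwheel '[0,0,0.4,0,-1, 0,0,0.8,0,-1, 0,0,0.8,0,-1, -0.08,0,0.8,0,-1, -0.16,0,0.8,0,-1, -0.24,0,0.8,0,-1, -0.32,0,0.8,0,-1, -0.4,0,0.8,0,-1, -0.46,0,0.8,0,-1, -0.46,0,0.8,0,-1]'
python3 - <<'E'
from h import *
lid()
E
python3 -m handwheel '[0.3,0,0,0,-1, 0.3,0,-0.4,0,0, 0.3,0,-0.8,0,0, 0.3,0,-0.8,0,0]'|grep -E "pos|force"
python3 - <<'E'
from h import *
lid();c=look('top','t4');np.savez('/tmp/t4',X=pts(c),p=c['pixels'])
i=c['pixels'][130:230,240:380];cv2.imwrite('pics/t4c.png',cv2.resize(i,None,fx=5,fy=5))
E
```

```text
position: [593.5, -21.3, 271.9]
contact_force: [-0.1, 0.0, -0.4]
t: 8.43
position: [639.6, -17.0, 192.4]
tool_rot: [[-0.996, -0.094, -0.001], [-0.094, 0.996, -0.0], [0.001, 0.0, -1.0]]
contact_force: [-0.2, -0.2, -0.2]
finger_gap: -0.2
lid pts 1210 bx hi/lo 24.26184243923588 8.556122714815364 z max 109.44245268181805
angle 1.8023794167886051
position: [610.4, -20.1, 277.7]
contact_force: [0.3, 0.6, -0.8]
lid pts 1233 bx hi/lo 24.3640968187661 8.349865163145793 z max 109.41750094352267
angle 1.8046218583258058
```

View pics/t4c.png

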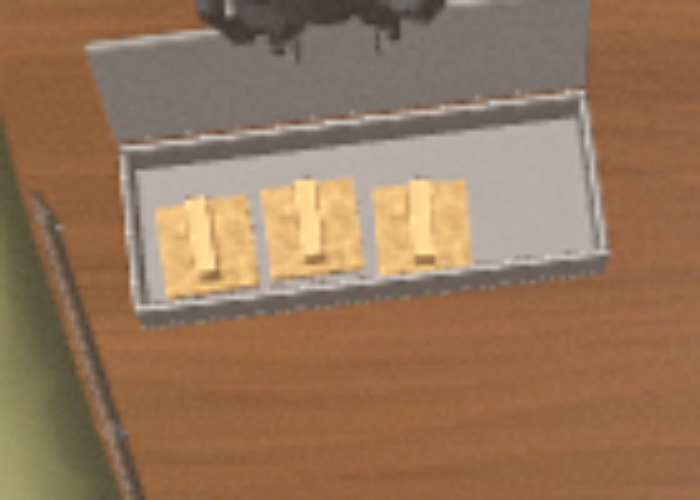

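The lid stands at its stop (1.80 rad). Three blocks are in the box, at crop (205,240), (310,225) and (422,225). Next I'll measure the ribs.

```bash
cat >> h.py <<'E'
def blocks(c, nm=''):
    X=pts(c); hsv=cv2.cvtColor(c['pixels'],cv2.COLOR_BGR2HSV).astype(int)
    tan=(hsv[...,0]>8)&(hsv[...,0]<28)&(hsv[...,1]>50)&(hsv[...,1]<160)&(hsv[...,2]>170)&(X[...,0]>350)&(X[...,0]<680)&(abs(X[...,1])<460)&(X[...,2]<60)
    for z0,z1,what in((-5,60,'all'),):
        n,l,s,_=cv2.connectedComponentsWithStats(tan.astype(np.uint8))
        for i in range(1,n):
            if s[i,4]<60: continue
            q=X[l==i]; zt=np.percentile(q[:,2],95); r=cv2.minAreaRect(q[:,:2].astype(np.float32))
            k=q[q[:,2]>zt-10]; rr=cv2.minAreaRect(k[:,:2].astype(np.float32))
            print(nm,s[i],'all',np.round(r[0],1),np.round(r[1],1),round(r[2],1),'| rib',np.round(np.median(k[:,:2],0),1),np.round(rr[0],1),np.round(rr[1],1),round(rr[2],1),'ztop',round(zt,1))
E
python3 - <<'E'
from h import *
blocks(look('top'),'top'); blocks(look('side'),'side')
E
```

```text
top [292 165  21  21 351] all [568.4   9.4] [65.9 61.8] 6.7 | rib [566.1   9.8] [565.9   9.2] [47.6 13.6] 5.9 ztop 46.8
top [314 166  21  20 336] all [560.1 -62.3] [70.7 62. ] 2.7 | rib [559.6 -62.2] [556.2 -58.7] [60.8 50.3] 5.6 ztop 46.9
top [271 169  21  21 354] all [559.2  78.4] [65.5 62.2] 7.8 | rib [556.9  77. ] [557.6  77.9] [50.  14.3] 7.9 ztop 46.8
side [263 202  40  35 570] all [572.3   9.7] [103.9 229.6] 7.6 | rib [557.3  15.6] [552.8  26.4] [ 69.6 191.3] 7.6 ztop 45.5
```

```bash
python3 -c "
from h import *
st(); to([560,-62,43],95.3)"
```

```text
t 9.18 p [609.1 -19.8 271.5] F [-0.3 -0.5 -0.1] gap 42.3 q [  17.    4.    8.   -0.  -94. -102.]
[[-0.996, -0.094, -0.002], [-0.094, 0.996, 0.0], [0.002, 0.0, -1.0]]
to [560 -62  43] rows [ 0.524 -0.375  2.286] twist 0.0006
```

```bash
python3 -m handwheel '[0.3,-0.2,0,0,-0.2, 0.525,-0.375,0,0,-0.2, 0.525,-0.375,0.5,0,-0.2, 0.525,-0.375,1,0,-0.2, 0.525,-0.375,1,0,-0.2]'|grep -E "pos|force"
python3 -m handwheel '[0,0,0.3,0,-0.2, 0,0,0.5,0,-0.2, 0,0,0.5,0,-0.2]'|grep -E "pos|force|gap"
python3 -c "
from h import *
st(); to([560,-62,43],95.3)"
```

```text
position: [558.1, -62.3, 167.4]
contact_force: [0.2, -1.1, -0.2]
position: [560.4, -62.2, 122.2]
contact_force: [0.6, 0.1, -0.4]
finger_gap: 34.0
t 10.18 p [560.4 -62.2 122.2] F [ 0.6  0.1 -0.4] gap 34.0 q [ 14.  -2. -13.  -0. -79. -99.]
[[-0.996, -0.094, -0.002], [-0.094, 0.996, -0.0], [0.002, -0.0, -1.0]]
to [560 -62  43] rows [0.002 0.003 0.792] twist 0.0006
```

```bash
python3 -m handwheel '[0,0,0.4,0,-0.2, 0,0,0.7,0,-0.2, 0,0,0.79,0,-0.2, 0,0,0.79,0,-0.2, 0,0,0.79,0,-1, 0,0,0.79,0,-1, 0,0,0.79,0,-1, 0,0,0.79,0,-1]' 70|grep -E "pos|force|gap"
python3 -m handwheel '[0,0,-0.3,0,-1, 0,0,-0.6,0,-1, 0,0,-0.6,0,-1]'|grep -E "pos|force|gap"
python3 -c "
from h import *
st(); to([435,-62,100],95.3)"
```

```text
position: [562.1, -62.1, 46.0]
contact_force: [-0.6, 1.0, 5.4]
finger_gap: 12.4
position: [562.2, -62.0, 106.7]
contact_force: [0.2, 0.4, -2.1]
finger_gap: 13.2
t 11.55 p [562.2 -62.  106.7] F [ 0.2  0.4 -2.1] gap 13.2 q [ 14.  -1. -14.   0. -77. -99.]
[[-0.996, -0.094, 0.005], [-0.094, 0.996, 0.001], [-0.005, 0.0, -1.0]]
to [435 -62 100] rows [1.266 0.12  0.061] twist 0.0006
```

```bash
python3 -m handwheel '[0.4,0.03,0,0,-1, 0.8,0.06,0,0,-1, 0.8,0.06,0,0,-1]'|grep -E "pos|force|gap"
python3 -m handwheel '[0.45,0.06,0,0,-1, 0.45,0.06,0.3,0,-1, 0.45,0.06,0.5,0,-1, 0.45,0.06,0.58,0,-1, 0.45,0.06,0.58,0,-1]'|grep -E "pos|force|gap"
```

```text
position: [478.3, -63.7, 102.7]
contact_force: [0.3, 0.5, -2.0]
finger_gap: 12.7
position: [435.1, -62.0, 45.3]
contact_force: [-0.1, 0.8, -1.5]
finger_gap: 12.8
```

```bash
f(){ grep -E "pos|force|gap"|tr '\n' ' ';echo; }
python3 -m handwheel '[0,0,0.05,0,-1, 0,0,0.06,0,-1, 0,0,0.06,0,-1]'|f
python3 -m handwheel '[0,0.05,0,0,-1, 0,0.1,0,0,-1]'|f
python3 -m handwheel '[0,0.05,0,0,-1, 0,0.1,0,0,-1]'|f
python3 -m handwheel '[0,0.05,0,0,-1, 0,0.1,0,0,-1]'|f
```

```text
position: [436.1, -61.9, 41.0] contact_force: [0.5, 0.6, 4.2] finger_gap: 12.7 
position: [435.1, -52.1, 41.0] contact_force: [1.3, -2.7, 5.7] finger_gap: 12.6 
position: [434.1, -42.1, 41.0] contact_force: [0.6, -2.1, 5.9] finger_gap: 12.7 
position: [433.2, -32.1, 41.0] contact_force: [0.4, -1.6, 5.3] finger_gap: 12.5
```

```bash
f(){ grep -E "pos|force|gap"|tr '\n' ' ';echo; }
python3 -m handwheel '[0,0,0.03,0,-1, 0,0,0.06,0,-1, 0,0,0.06,0,-1]'|f
python3 -m handwheel '[0,0.1,0,0,-1, 0,0.2,0,0,-1]'|f
python3 -m handwheel '[0,0.1,0,0,-1, 0,0.2,0,0,-1]'|f
python3 -m handwheel '[0,-0.1,0,0,-1, 0,-0.2,0,0,-1]'|f
python3 -m handwheel '[0,-0.1,0,0,-1, 0,-0.2,0,0,-1]'|f
```

```text
position: [436.1, -32.1, 40.9] contact_force: [-8.5, 0.6, 33.8] finger_gap: 12.6 
position: [435.4, -12.7, 40.9] contact_force: [1.2, -6.7, 26.6] finger_gap: 12.4 
position: [433.5, 7.5, 40.9] contact_force: [1.5, -6.7, 26.8] finger_gap: 12.7 
position: [435.9, -10.3, 41.0] contact_force: [-1.0, 6.7, 27.6] finger_gap: 12.7 
position: [437.9, -30.6, 40.9] contact_force: [-0.3, 6.9, 27.5] finger_gap: 12.5
```

Ratio is about 0.23, so this one is worn and goes in the tray. I'll lift and recheck the tray's pose.

```bash
cat >> h.py <<'E'
def conts(c):
    X=pts(c); hsv=cv2.cvtColor(c['pixels'],cv2.COLOR_BGR2HSV).astype(int); H,S,V=hsv[...,0],hsv[...,1],hsv[...,2]
    for nm,m in(('caddy',(H>95)&(H<125)&(S>90)&(X[...,1]>220)&(X[...,0]>340)&(X[...,0]<680)),('tray',(S<40)&(V>120)&(X[...,1]<-230)&(X[...,1]>-470)&(X[...,0]>380)&(X[...,0]<640)&(X[...,2]<30))):
        n,l,s,_=cv2.connectedComponentsWithStats(cv2.morphologyEx(m.astype(np.uint8),cv2.MORPH_CLOSE,np.ones((3,3))))
        for i in range(1,n):
            if s[i,4]<400: continue
            k=(l==i)&(X[...,2]<60); r=cv2.minAreaRect(X[k][:,:2].astype(np.float32))
            print(nm,s[i],np.round(r[0],1),np.round(r[1],1),round(r[2],1))
E
python3 -m handwheel '[0,0,-0.35,0,-1, 0,0,-0.7,0,-1, 0,0,-0.7,0,-1]'|grep -E "pos|force|gap"
python3 - <<'E'
from h import *
conts(look('top')); st(); to([541,-359,110],85.4)
E
```

```text
position: [433.5, -31.6, 106.1]
contact_force: [0.0, 0.2, -2.4]
finger_gap: 12.7
caddy [ 174  181   40   59 1376] [458.8 351.7] [174.9 116.8] 7.6
tray [ 395  163   42   61 2382] [ 499.  -355.2] [130.6 192.6] 85.9
t 15.47 p [432.5 -31.6 104. ] F [-0.5  0.5 -2.9] gap 12.8 q [  23.  -23.  -33.   -0.  -80. -107.]
[[-0.996, -0.094, 0.001], [-0.094, 0.996, 0.001], [-0.001, 0.001, -1.0]]
to [ 541 -359  110] rows [-0.772 -3.361 -0.063] twist 0.0555
```

```bash
for i in 1 2 3; do python3 -m handwheel '[-0.1,-0.45,0,0,-1, -0.2,-0.9,0,0,-1]'|grep gap; done
python3 -m handwheel '[-0.09,-0.33,0,0.028,-1, -0.17,-0.66,0,0.055,-1, -0.17,-0.66,0,0.055,-1, -0.17,-0.66,0,0.055,-1]'|grep -E "pos|force|gap"
python3 - <<'E'
from h import *
conts(look('top')); st(); to([541,-359,47],85.4)
E
```

```text
finger_gap: 12.6
finger_gap: 12.4
finger_gap: 12.7
position: [539.9, -358.6, 101.7]
contact_force: [-0.5, 0.9, -2.3]
finger_gap: 12.5
caddy [ 174  181   43   59 1948] [458.9 351.8] [174.9 116.5] 7.3
tray [ 395  163   42   61 1848] [ 498.4 -355.4] [130.1 191. ] 85.3
t 16.77 p [ 540.2 -358.4  102.4] F [ 0.5 -0.1 -1.5] gap 12.3 q [-16.  12.  -1.  -0. -77. -78.]
[[-0.997, 0.078, -0.002], [0.078, 0.997, 0.001], [0.002, 0.001, -1.0]]
to [ 541 -359   47] rows [-0.01  -0.005  0.554] twist 0.0008
```

```bash
f(){ grep -E "pos|force|gap"|tr '\n' ' ';echo; }
python3 -m handwheel '[0,0,0.3,0,-1, 0,0,0.5,0,-1, 0,0,0.56,0,-1, 0,0,0.56,0,-1]'|f
python3 -m handwheel '[0,0,0.02,0,-1, 0,0,0.02,0,-0.2, 0,0,0.02,0,-0.2, 0,0,0.02,0,-0.2, 0,0,-0.3,0,-0.2, 0,0,-0.6,0,-0.2, 0,0,-0.8,0,-0.2]'|f
python3 - <<'E'
from h import *
c=look('top','t5');blocks(c); st(); to([567,9.5,120],95.7)
i=c['pixels'][130:230,240:440];cv2.imwrite('pics/t5c.png',cv2.resize(i,None,fx=4,fy=4))
E
```

```text
position: [540.7, -359.2, 47.8] contact_force: [0.2, -0.1, -1.1] finger_gap: 13.0 
position: [541.1, -359.6, 129.8] contact_force: [-0.1, 0.2, 0.6] finger_gap: 34.3 
 [292 165  21  21 351] all [568.8   9.7] [63.8 62.2] 6.7 | rib [565.    9.8] [565.6   9.1] [49.1 13.9] 6.2 ztop 46.7
 [271 169  21  21 353] all [560.   78.4] [67.2 62. ] 7.7 | rib [557.5  76.8] [556.5  77.5] [50.  13.8] 7.8 ztop 47.5
 [408 170  19  19 300] all [ 542.4 -360.9] [60.1 57.5] 84.6 | rib [ 536.5 -359.7] [ 538.6 -359.6] [12.8 38. ] 85.5 ztop 44.7
t 18.2 p [ 541.8 -360.2  132.6] F [ 0.1 -0.3  3.5] gap 34.2 q [-16.  11.   1.   0. -80. -79.]
[[-0.997, 0.078, 0.005], [0.078, 0.997, -0.003], [-0.005, -0.002, -1.0]]
to [567.    9.5 120. ] rows [0.039 3.705 0.117] twist -0.0566
```

View pics/t5c.png

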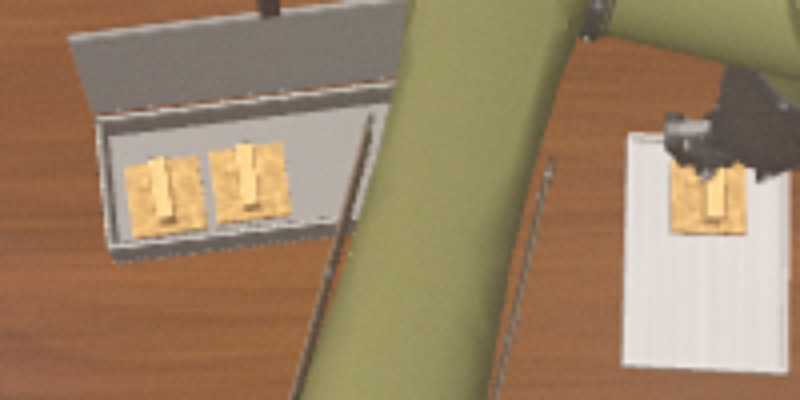

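Block 1 is in the tray, upright, at crop (710,195). Next is the middle block.

```bash
f(){ grep -E "pos|force|gap"|tr '\n' ' ';echo; }
for i in 1 2 3; do python3 -m handwheel '[0,0.45,0,0,-0.2, 0.01,0.9,0,0,-0.2]'|grep gap; done
python3 -m handwheel '[0,0.5,0,-0.028,-0.2, 0,1,0,-0.057,-0.2, 0,1,0,-0.057,-0.2, 0,1,0,-0.057,-0.2]'|f
python3 - <<'E'
from h import *
st(); to([567,9.5,43],95.7)
E
```

```text
finger_gap: 34.0
finger_gap: 33.9
finger_gap: 34.2
position: [566.5, 9.7, 127.3] contact_force: [-0.2, -0.2, 0.3] finger_gap: 34.2 
t 19.45 p [566.5   9.7 127.3] F [-0.2 -0.2  0.3] gap 34.2 q [  21.   -1.  -12.   -0.  -79. -106.]
[[-0.995, -0.1, -0.001], [-0.1, 0.995, -0.0], [0.001, -0.0, -1.0]]
to [567.    9.5  43. ] rows [-0.006 -0.003  0.843] twist 0.0003
```

```bash
f(){ grep -E "pos|force|gap"|tr '\n' ' ';echo; }
python3 -m handwheel '[0,0,0.4,0,-0.2, 0,0,0.7,0,-0.2, 0,0,0.83,0,-0.2, 0,0,0.83,0,-0.2, 0,0,0.83,0,-1, 0,0,0.83,0,-1, 0,0,0.83,0,-1, 0,0,0.83,0,-1]' 70|f
python3 -m handwheel '[0,0,-0.3,0,-1, 0,0,-0.6,0,-1, 0,0,-0.6,0,-1]'|f
python3 -m handwheel '[0.4,0,0,0,-1, 0.8,0,0,0,-1, 0.8,0,0,0,-1]'|f
python3 -m handwheel '[0.5,0,0,0,-1, 0.5,0,0.3,0,-1, 0.5,0,0.5,0,-1, 0.5,0,0.58,0,-1, 0.5,0,0.58,0,-1]'|f
```

```text
position: [567.8, 9.8, 46.6] contact_force: [-0.9, 0.3, 5.6] finger_gap: 12.4 
position: [568.0, 10.1, 107.4] contact_force: [-0.3, -0.2, -0.5] finger_gap: 12.8 
position: [484.9, 1.6, 103.5] contact_force: [0.7, 0.2, -1.5] finger_gap: 13.1 
position: [437.2, -3.4, 46.3] contact_force: [0.3, -0.1, -1.5] finger_gap: 12.6
```

```bash
f(){ grep -E "pos|force|gap"|tr '\n' ' ';echo; }
python3 -m handwheel '[0,0,0.05,0,-1, 0,0,0.08,0,-1, 0,0,0.08,0,-1]'|f
python3 -m handwheel '[0,0.1,0,0,-1, 0,0.2,0,0,-1]'|f
python3 -m handwheel '[0,0.1,0.01,0,-1, 0,0.2,0.02,0,-1]'|f
python3 -m handwheel '[0,-0.1,0,0,-1, 0,-0.2,0,0,-1]'|f
python3 -m handwheel '[0,-0.1,0,0,-1, 0,-0.2,0,0,-1]'|f
```

```text
position: [439.2, -3.2, 41.6] contact_force: [-1.2, -0.2, 9.3] finger_gap: 12.7 
position: [437.4, 16.7, 41.6] contact_force: [0.9, -2.0, 7.8] finger_gap: 12.7 
position: [436.7, 36.6, 41.6] contact_force: [0.8, -4.2, 17.2] finger_gap: 12.6 
position: [439.1, 17.9, 41.6] contact_force: [-0.5, 4.3, 14.8] finger_gap: 12.8 
position: [441.1, -2.4, 41.6] contact_force: [0.1, 3.6, 14.4] finger_gap: 12.5
```

Worn again, with a ratio of about 0.23. This goes in tray slot 2.

```bash
f(){ grep -E "pos|force|gap"|tr '\n' ' ';echo; }
python3 -m handwheel '[0,0,-0.35,0,-1, 0,0,-0.7,0,-1, 0,0,-0.7,0,-1]'|f
python3 - <<'E'
from h import *
conts(look('top')); st(); to([457,-352,110],85.4)
E
```

```text
position: [439.3, -2.9, 110.3] contact_force: [1.3, -0.2, -1.4] finger_gap: 12.6 
caddy [ 174  181   40   59 1167] [460.8 352.3] [171.9 116.7] 7.8
tray [ 395  163   42   61 2012] [ 498.9 -355. ] [130.1 192.4] 85.5
t 23.62 p [438.2  -2.9 108.1] F [ 0.5  0.3 -2.6] gap 12.2 q [  26.  -22.  -32.   -0.  -80. -110.]
[[-0.995, -0.1, 0.003], [-0.1, 0.995, 0.002], [-0.003, 0.001, -1.0]]
to [ 457 -352  110] rows [ 0.163 -3.492 -0.023] twist 0.0575
```

```bash
f(){ grep -E "pos|force|gap"|tr '\n' ' ';echo; }
for i in 1 2 3; do python3 -m handwheel '[0.02,-0.45,0,0,-1, 0.04,-0.9,0,0,-1]'|grep gap; done
python3 -m handwheel '[0.02,-0.4,0,0.028,-1, 0.04,-0.79,0,0.057,-1, 0.04,-0.79,0,0.057,-1, 0.04,-0.79,0,0.057,-1]'|f
python3 - <<'E'
from h import *
conts(look('top')); st(); to([457,-352,47.5],85.4)
E
```

```text
finger_gap: 12.5
finger_gap: 12.5
finger_gap: 12.8
position: [456.0, -351.8, 105.3] contact_force: [1.0, -0.2, -1.5] finger_gap: 12.4 
caddy [ 174  181   43   59 1954] [459.1 352.4] [174.8 117.6] 7.8
tray [395 178  42  46 862] [ 475.5 -353.5] [130.5 145. ] 85.5
t 24.93 p [ 456.2 -351.5  105.8] F [-0.3 -0.1 -2.1] gap 12.9 q [-18.   1. -12.  -0. -77. -77.]
[[-0.997, 0.078, -0.001], [0.078, 0.997, 0.001], [0.001, 0.001, -1.0]]
to [ 457.  -352.    47.5] rows [-0.009 -0.005  0.583] twist 0.0008
```

```bash
f(){ grep -E "pos|force|gap"|tr '\n' ' ';echo; }
python3 -m handwheel '[0,0,0.3,0,-1, 0,0,0.5,0,-1, 0,0,0.58,0,-1, 0,0,0.58,0,-1]'|f
python3 -m handwheel '[0,0,0.02,0,-1, 0,0,0.02,0,-0.2, 0,0,0.02,0,-0.2, 0,0,0.02,0,-0.2, 0,0,-0.3,0,-0.2, 0,0,-0.6,0,-0.2, 0,0,-0.8,0,-0.2]'|f
for i in 1 2 3; do python3 -m handwheel '[-0.14,0.45,0,0,-0.2, -0.28,0.9,0,0,-0.2]'|grep gap; done
python3 - <<'E'
from h import *
c=look('top','t6');blocks(c);conts(c); st(); to([558,77.5,120],97.7)
E
```

```text
position: [456.5, -351.7, 48.8] contact_force: [-0.1, 0.3, -0.5] finger_gap: 12.8 
position: [456.9, -352.4, 130.6] contact_force: [0.5, -1.1, -0.4] finger_gap: 34.2 
finger_gap: 34.2
finger_gap: 33.8
finger_gap: 33.9
 [275 169  17  20 287] all [559.8  72.2] [65.7 49.7] 7.9 | rib [558.3  77. ] [557.5  77.5] [51.5 14.1] 8.6 ztop 46.3
 [408 169  19  20 352] all [ 546.9 -361.2] [59.8 67.3] 85.6 | rib [ 544.  -359.8] [ 543.2 -360.8] [12.9 49.4] 89.3 ztop 45.2
 [407 196  20  20 360] all [ 457.9 -353.3] [61.4 62.6] 85.6 | rib [ 455.5 -352.5] [ 456.6 -352.7] [14.2 49. ] 86.7 ztop 45.7
caddy [ 173  181   44   59 2004] [459.3 352.3] [175.4 117.8] 7.9
tray [ 395  163   42   61 1624] [ 498.9 -355.2] [130.1 192.2] 85.4
t 27.1 p [563.2 -84.1 128.3] F [ 0.7  1.8 -1.5] gap 34.1 q [  12.   -1.  -12.   -0.  -79. -106.]
[[-0.997, 0.076, 0.0], [0.076, 0.997, 0.001], [-0.0, 0.001, -1.0]]
to [558.   77.5 120. ] rows [0.174 1.607 0.086] twist -0.0669
```

Both worn blocks sit in the tray. Third block next.

```bash
f(){ grep -E "pos|force|gap"|tr '\n' ' ';echo; }
python3 -m handwheel '[0.05,0.4,0,0,-0.2, 0.1,0.8,0,0,-0.2, 0.1,0.8,0,0,-0.2]'|f
python3 -m handwheel '[0.04,0.4,0,-0.03,-0.2, 0.075,0.8,0,-0.067,-0.2, 0.075,0.8,0,-0.067,-0.2, 0.075,0.8,0,-0.067,-0.2]'|f
python3 - <<'E'
from h import *
to([558,77.5,43],97.7)
E
```

```text
position: [557.5, -6.9, 128.6] contact_force: [-0.6, 0.1, 0.2] finger_gap: 34.2 
position: [556.5, 70.7, 128.6] contact_force: [0.1, -0.8, 0.3] finger_gap: 34.1 
to [558.   77.5  43. ] rows [-0.024  0.066  0.856] twist -0.001
```

```bash
f(){ grep -E "pos|force|gap"|tr '\n' ' ';echo; }
python3 -m handwheel '[-0.02,0.065,0.2,0,-0.2, -0.02,0.065,0.7,0,-0.2, -0.02,0.065,0.84,0,-0.2, -0.02,0.065,0.84,0,-0.2, -0.02,0.065,0.84,0,-1, -0.02,0.065,0.84,0,-1, -0.02,0.065,0.84,0,-1, -0.02,0.065,0.84,0,-1]' 70|f
python3 -m handwheel '[0,0,-0.3,0,-1, 0,0,-0.6,0,-1, 0,0,-0.6,0,-1]'|f
python3 -m handwheel '[0.4,0,0,0,-1, 0.8,0,0,0,-1, 0.8,0,0,0,-1]'|f
python3 -m handwheel '[0.4,0,0,0,-1, 0.4,0,0.3,0,-1, 0.4,0,0.5,0,-1, 0.4,0,0.58,0,-1, 0.4,0,0.58,0,-1]'|f
python3 -m handwheel '[0,0,0.05,0,-1, 0,0,0.08,0,-1, 0,0,0.08,0,-1]'|f
python3 -m handwheel '[0,0.1,0,0,-1, 0,0.2,0,0,-1]'|f
python3 -m handwheel '[0,0.1,0,0,-1, 0,0.2,0,0,-1]'|f
python3 -m handwheel '[0,-0.1,0,0,-1, 0,-0.2,0,0,-1]'|f
```

```text
position: [558.9, 78.4, 47.0] contact_force: [-1.3, 1.1, 5.2] finger_gap: 12.4 
position: [558.9, 78.5, 107.7] contact_force: [-0.2, -0.1, -2.8] finger_gap: 12.6 
position: [476.2, 67.2, 103.7] contact_force: [0.3, 0.6, -1.8] finger_gap: 12.0 
position: [438.6, 62.0, 46.3] contact_force: [0.2, -1.0, -0.4] finger_gap: 12.3 
position: [439.5, 62.6, 41.9] contact_force: [-10.4, 0.9, 15.9] finger_gap: 12.5 
position: [438.1, 81.5, 42.0] contact_force: [0.5, -6.3, 8.5] finger_gap: 12.6 
position: [435.5, 101.4, 42.0] contact_force: [0.7, -7.0, 10.0] finger_gap: 12.4 
position: [438.6, 84.0, 42.0] contact_force: [0.3, 5.7, 8.2] finger_gap: 12.7
```

Ratio is about 0.6 against 0.23 for the others, so this one is rough and goes in the caddy.

```bash
f(){ grep -E "pos|force|gap"|tr '\n' ' ';echo; }
python3 -m handwheel '[0,0,-0.4,0,-1, 0,0,-0.8,0,-1, 0,0,-0.8,0,-1]'|f
python3 - <<'E'
from h import *
conts(look('top')); conts(look('side')); st(); to([458.5,352.5,115],97.7)
E
```

```text
position: [438.1, 82.9, 123.0] contact_force: [0.5, -0.3, -2.2] finger_gap: 12.7 
caddy [174 181  38  37 844] [498.4 357. ] [ 97.1 116.4] 9.1
tray [ 395  163   42   61 1628] [ 498.8 -355. ] [130.6 191.5] 85.5
caddy [ 192  271   81   63 2895] [458.1 356.1] [175.5 118. ] 8.2
tray [325 169  60  32 632] [ 503.  -361.8] [156.6 206.9] 86.4
t 31.95 p [436.1  82.3 118.9] F [ 0.2  0.3 -2.2] gap 12.5 q [  37.  -22.  -30.   -0.  -81. -119.]
[[-0.991, -0.131, 0.0], [-0.131, 0.991, 0.001], [-0.001, 0.001, -1.0]]
to [458.5 352.5 115. ] rows [-0.577  2.649  0.043] twist -0.0008
```

```bash
f(){ grep -E "pos|force|gap"|tr '\n' ' ';echo; }
for i in 1 2 3; do python3 -m handwheel '[-0.1,0.44,0,0,-1, -0.19,0.88,0,0,-1, -0.19,0.88,0,0,-1]'|f; done
python3 - <<'E'
from h import *
conts(look('top')); conts(look('side')); st(); to([458.5,353.5,48],97.8)
E
```

```text
position: [442.6, 173.4, 117.0] contact_force: [-0.2, -0.1, -1.9] finger_gap: 13.0 
position: [450.0, 262.6, 117.1] contact_force: [-0.3, -0.9, -1.5] finger_gap: 12.8 
position: [457.4, 351.9, 117.1] contact_force: [0.4, -1.6, -1.4] finger_gap: 12.8 
caddy [ 176  181   41   59 1241] [458.8 352.2] [175.6 117.5] 8.3
tray [ 395  163   42   61 1623] [ 498.9 -355. ] [130.  192.2] 85.6
caddy [ 192  273   81   61 2378] [457.9 356. ] [175.3 117.5] 7.9
t 33.17 p [457.6 350.2 117.7] F [ 0.6 -0.1 -1.3] gap 12.9 q [  57.    0.  -12.   -0.  -78. -140.]
[[-0.991, -0.131, -0.001], [-0.131, 0.991, -0.002], [0.002, -0.002, -1.0]]
to [458.5 353.5  48. ] rows [-0.014  0.033  0.697] twist -0.0014
```

```bash
f(){ grep -E "pos|force|gap"|tr '\n' ' ';echo; }
python3 -m handwheel '[-0.01,0.03,0.3,0,-1, -0.01,0.03,0.6,0,-1, -0.01,0.03,0.69,0,-1, -0.01,0.03,0.69,0,-1]'|f
python3 -m handwheel '[0,0,0.02,0,-1, 0,0,0.02,0,-0.2, 0,0,0.02,0,-0.2, 0,0,0.02,0,-0.2, 0,0,-0.3,0,-0.2, 0,0,-0.6,0,-0.2, 0,0,-0.9,0,-0.2, 0,0,-0.9,0,-0.2]'|f
python3 -m handwheel '[0,-0.5,-0.5,0,-0.2, 0,-1,-1,0,-0.2, 0,-1,-1,0,-0.2]'|f
python3 - <<'E'
from h import *
c=look('side','s7');t=look('top','t7');blocks(t);conts(t);blocks(c);lid();st()
E
```

```text
position: [458.6, 353.5, 50.0] contact_force: [-0.4, 0.7, -0.7] finger_gap: 12.6 
position: [459.5, 355.4, 143.3] contact_force: [-0.2, 0.1, 0.2] finger_gap: 34.1 
position: [472.6, 253.8, 243.4] contact_force: [-0.6, 0.7, -0.9] finger_gap: 34.3 
 [408 169  19  20 353] all [ 546.1 -361.8] [60.3 64. ] 85.8 | rib [ 541.4 -359.2] [ 542.8 -359.3] [13.  48.8] 85.8 ztop 45.2
 [407 196  20  20 362] all [ 457.4 -352.9] [60.8 62.8] 86.3 | rib [ 455.6 -352.6] [ 457.2 -352.7] [13.8 47.9] 86.9 ztop 44.5
 [186 202  20  21 316] all [457.  352.9] [61.8 61.1] 6.8 | rib [455.2 353.5] [456.4 353.4] [49.1 15.1] 7.8 ztop 45.4
caddy [174 190  43  50 986] [449.8 350.4] [156.5 117.2] 7.6
tray [ 395  163   42   61 1627] [ 498.9 -355.2] [130.4 192.3] 85.5
 [335 169  21  17 202] all [ 553.5 -386.5] [ 75.5 142.2] 21.1 | rib [ 541.9 -354.9] [ 540.9 -358.5] [50.8 16.4] 0.2 ztop 43.1
 [354 177  21  17 205] all [ 471.8 -356.8] [ 70.2 114.3] 65.5 | rib [ 450.7 -347. ] [ 453.4 -349.3] [47.3 17.9] 4.7 ztop 43.6
 [218 290  32  27 476] all [455.7 355.5] [60.5 61.8] 7.1 | rib [453.6 357.5] [455.  356.2] [47.6 17. ] 7.4 ztop 44.2
lid pts 630 bx hi/lo 23.623921545485473 8.279483469500644 z max 108.26070892403209
angle 1.7945607586478736
t 35.2 p [471.4 255.3 239.1] F [ 0.   0.8 -0.9] gap 34.0 q [  50.   -8.   -6.   -0.  -91. -132.]
[[-0.991, -0.131, -0.001], [-0.131, 0.991, 0.001], [0.001, 0.001, -1.0]]
```

View pics/s7.png

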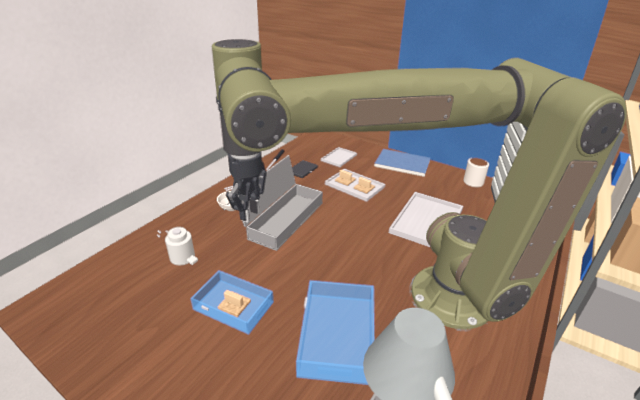

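All three blocks are placed, the box is empty and the lid is still open. Next I go over the lid and behind the tab to push it shut.

```bash
python3 -m handwheel '[0,0,0,0.011,-1, 0,0,-0.25,0.011,-1, 0,0,-0.25,0.011,-1]' | grep pos
python3 -c "
from h import *
st(); to(HINGE+68*BX+[0,0,265-50.5],95.5); to(HINGE+68*BX+[0,0,192-50.5],95.5)"
```

```text
position: [471.7, 256.2, 265.2]
t 35.58 p [471.7 256.2 265.2] F [ 0.4 -0.3  0.6] gap 0.2 q [  50.   -7.   -4.    0.  -94. -134.]
[[-0.995, -0.097, 0.001], [-0.097, 0.995, 0.0], [-0.001, 0.0, -1.0]]
to [694.9 -10.  265. ] rows [-1.962 -2.866  0.003] twist 0.0004
to [694.9 -10.  192. ] rows [-1.962 -2.866  0.733] twist 0.0004
```

```bash
for i in 1 2 3; do python3 -m handwheel '[-0.33,-0.48,0,0,-1, -0.655,-0.955,0,0,-1, -0.655,-0.955,0,0,-1]'|grep -E "pos|force"; done
python3 -m handwheel '[0,0,0.3,0,-1, 0,0,0.6,0,-1, 0,0,0.72,0,-1, 0,0,0.72,0,-1]'|grep -E "pos|force"
python3 -c "
from h import *
lid(); c=look('side'); i=c['pixels'][120:260,200:360]; cv2.imwrite('pics/s8.png',cv2.resize(i,None,fx=4,fy=4))"
```

```text
position: [547.1, 164.4, 262.0]
contact_force: [-0.8, -0.3, -0.6]
position: [621.4, 76.2, 261.6]
contact_force: [-0.2, 0.1, 0.2]
position: [695.8, -11.9, 260.5]
contact_force: [0.2, 1.2, 0.3]
position: [694.5, -9.7, 192.2]
contact_force: [-0.4, 0.2, 0.2]
lid pts 1242 bx hi/lo 24.304903628504555 8.452068595769305 z max 108.98987627469228
angle 1.8039938517344638
```

View pics/s8.png

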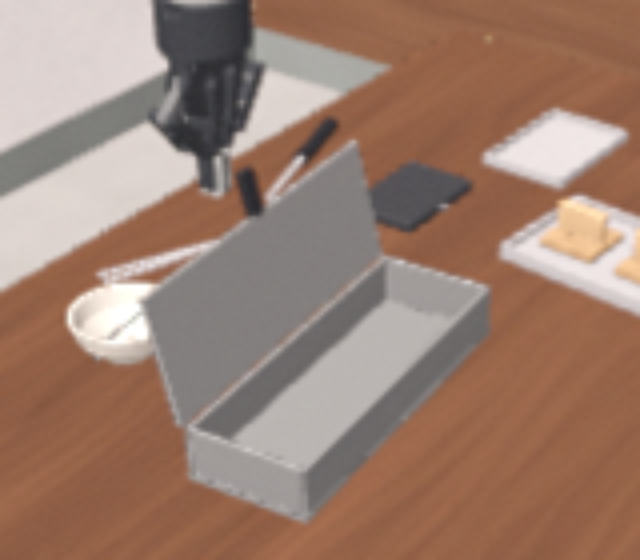

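The closed fingers, at crop (215,170), are behind the tab at (248,190). Pushing toward the robot now.

```bash
python3 -m handwheel '[0.12,0,0,0,-1, 0.24,0,0,0,-1, 0.36,0,0,0,-1, 0.48,0,0,0,-1, 0.6,0,0,0,-1, 0.72,0,0,0,-1, 0.84,0,0,0,-1, 0.96,0,0,0,-1, 0.96,0,0,0,-1]'|grep -E "pos|force"
python3 -m handwheel '[0.15,0,-0.2,0,-1, 0.3,0,-0.5,0,-1, 0.3,0,-0.7,0,-1, 0.3,0,-0.7,0,-1]'|grep -E "pos|force"
python3 - <<'E'
from h import *
c=look('side','s9');lid()
X=pts(c);rel=X-HINGE;bx=rel@BX;by=rel@BY
m=(bx>-108)&(bx<-5)&(abs(by)<145)
print('lid top z med/95',np.nanmedian(X[...,2][m]),[round(float(np.nanmedian(X[...,2][m&(bx>a)&(bx<a+20)])),1) for a in(-105,-85,-65,-45,-25)])
t=look('top');blocks(t);conts(t);st()
E
```

```text
position: [598.9, -20.2, 193.3]
contact_force: [-0.4, 0.4, -0.8]
position: [570.3, -23.0, 264.7]
contact_force: [-0.1, -0.7, -0.7]
  return np.nanmean(a, axis, out=out, keepdims=keepdims)
Traceback (most recent call last):
  File "h.py", line 33, in lid
    b=bx[m]; print('lid pts',m.sum(),'bx hi/lo',np.nanmedian(b[k]),np.nanmedian(b[k2]),'z max',np.nanmax(z[m]))
                                                                                               ~~~~~~~~~^^^^^^
ValueError: zero-size array to reduction operation fmax which has no identity
```

View pics/s9.png

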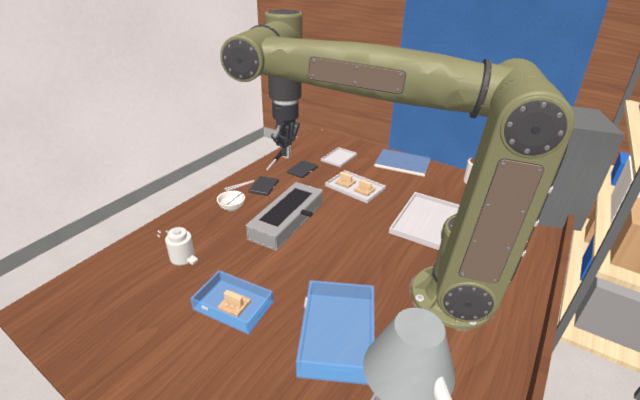

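The lid has shut at (286,213), with the blocks in their containers. One numeric check before handing in.

Run:
```python
from h import *
c=look('side');X=pts(c);rel=X-HINGE;bx=rel@BX;by=rel@BY
m=(abs(by)<135)
print('lid z along bx',[round(float(np.nanmedian(X[...,2][m&(bx>a)&(bx<a+15)])),1) for a in(-105,-85,-65,-45,-25)])
t=look('top');blocks(t);conts(t);st()
```

```text
lid z along bx [447.5, 337.3, 330.2, 60.3, 57.3]
 [404 172  19  20 355] all [ 536.8 -347.7] [59.4 64.2] 86.4 | rib [ 533.8 -346.6] [ 534.3 -346.1] [13.2 48.4] 85.2 ztop 44.9
 [403 199  20  20 362] all [ 447.3 -339.4] [61.5 59.7] 84.7 | rib [ 447.  -339.2] [ 447.6 -339.4] [13.9 48.7] 86.7 ztop 46.0
 [186 202  19  21 261] all [456.9 354.2] [60.1 61.9] 6.6 | rib [456.8 352.9] [456.4 353.3] [48.6 13.9] 10.2 ztop 46.1
caddy [174 183  34  57 760] [456.9 367.5] [176.8  89.3] 10.5
tray [ 393  165   42   61 1647] [ 492.  -346.5] [132.3 191.4] 85.0
t 39.12 p [569.4 -23.  261.2] F [ 0.4 -0.2 -1.4] gap 0.1 q [  18.   -2.    1.   -0.  -93. -102.]
[[-0.995, -0.097, -0.002], [-0.097, 0.995, -0.0], [0.002, 0.0, -1.0]]
```

The tray has just been knocked about 10 mm, with its blocks still inside. I'll let it settle and recheck, with the arm's points masked out of the lid reading.

```bash
python3 -m handwheel '[0,0,-0.2,0,-1, 0,0,-0.4,0,-1, 0,0,-0.4,0,-1, 0,0,-0.4,0,-1, 0,0,-0.4,0,-1, 0,0,-0.4,0,-1, 0,0,-0.4,0,-1]'|grep -E "^t|force"
python3 - <<'E'
from h import *
for n in('side','top'):
    c=look(n);X=pts(c);rel=X-HINGE;bx=rel@BX;by=rel@BY
    m=(abs(by)<135)&(rel[...,2]<90)
    print(n,'lid z along bx',[round(float(np.nanmedian(X[...,2][m&(bx>a)&(bx<a+15)])),1) for a in(-105,-85,-65,-45,-25)])
for i in range(2): t=look('top','t9');blocks(t);conts(t)
i=cv2.resize(t['pixels'][90:260,160:460],None,fx=2.6,fy=2.6);cv2.imwrite('pics/t9c.png',i)
E
```

```text
t: 40.0
tool_rot: [[-0.995, -0.097, -0.0], [-0.097, 0.995, -0.0], [0.0, 0.0, -1.0]]
contact_force: [0.5, -0.4, 0.5]
side lid z along bx [56.8, 58.2, 58.3, 58.4, 57.2]
top lid z along bx [57.2, 58.7, 59.1, 59.0, 58.0]
 [404 172  19  20 357] all [ 536.2 -347.5] [59.5 63.5] 86.5 | rib [ 535.1 -346.5] [ 534.1 -346.5] [12.4 48.3] 86.4 ztop 44.2
 [403 199  20  20 364] all [ 446.9 -339.2] [61.5 60.9] 84.5 | rib [ 446.5 -339.1] [ 447.6 -339.7] [14.2 48.1] 85.2 ztop 45.7
 [186 203  15  20 178] all [455.4 362.5] [46.2 62.3] 89.0 | rib [454.4 353.4] [455.8 353.9] [50.2 14.3] 8.4 ztop 47.2
caddy [174 184  31  56 680] [455.1 372.9] [176.7  79.5] 10.9
tray [ 392  165   43   61 1649] [ 492.  -346.8] [132.6 191.8] 85.3
 [404 172  19  20 357] all [ 536.4 -347.6] [59.8 63.6] 85.6 | rib [ 535.1 -346.6] [ 534.4 -346.6] [12.6 48.7] 87.0 ztop 44.5
 [403 199  20  20 361] all [ 447.3 -340.5] [61.8 60.7] 86.0 | rib [ 447.6 -339.7] [ 448.1 -339.9] [13.7 49.2] 85.4 ztop 44.9
 [186 203  15  20 181] all [455.1 360.6] [60.2 46.2] 4.8 | rib [455.4 352.7] [457.3 353. ] [49.  15.2] 8.1 ztop 47.4
caddy [174 184  31  56 664] [456.4 370.9] [175.6  80.6] 9.5
tray [ 393  165   42   61 1650] [ 491.9 -346.4] [131.8 191.6] 85.0
```

View pics/t9c.png

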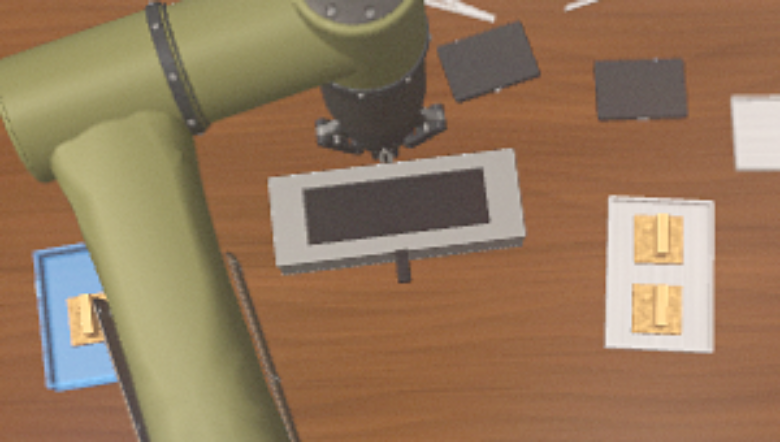

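The lid is flat and shut, both worn blocks rest in the tray, the rough one is in the caddy and everything is still. Handing in.

```bash
python3 -c "
from station import manip
print(manip.close_job())"
```

```text
the job is handed in; nothing more can be done
None
```

The job is done and handed in at about 40 s of the 210 s allowed; the interface gives no verdict.

**Lid opened:** The fingers slipped off the tab near vertical and the lid stayed put at about 1.57 rad. I pushed it on with closed fingers to its stop, where it measured 1.80 rad and stood untouched.

**Blocks sorted:** Three blocks were in the box. I drew each one along the bare shelf:

| Block | Drag / press ratio | Judged | Placed in |
|---|---|---|---|
| Right | about 0.23 | worn | tray |
| Middle | about 0.23 | worn | tray |
| Left | about 0.6 | rough | caddy |

These ratios fall slightly outside the stated ranges (0.1–0.2 worn, 0.7–1.1 rough), but the two groups are clearly apart.

**Lid shut:** I pushed it back over from behind the tab and it fell shut.

**Last checks:**
- **Lid:** both cameras show it flat, at z about 57–59 mm along its width.
- **Blocks:** all three lie sole down in their containers, with rib tops at about 45–47 mm, and the tray pair held still between the last pictures. The arm partly hid the caddy block in the final view.
- **Tray knock:** near the end the tray was knocked about 10 mm. Both blocks stayed inside, and it was at rest when rechecked.
- **Bystanders:** I did not measure the dispenser, drives and bowl again. The later pictures show nothing out of place, and the arm never came near them at shelf height.

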